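Load the last mask plate in the dipping rack and hold its retaining rod through both ends

ROBOT

A 6-joint arm with a two-finger parallel gripper is mounted at the origin on the work surface. World frame = base frame: x ahead of the robot, y to its left, z up, the work surface at z = 0. Lengths are in m, angles in rad, forces in N, time in s.
With the tool pointing down it reaches from about 0.35 to 0.925 m from the base axis. Payload 6.4 kg.
Tool frame: the origin (TCP) lies on the mounting face of the last link; the fingertips stand 173 mm ahead of it and the grasp point (between the pads) lies 155 mm ahead of it (tip_reach is the distance from the TCP to the fingertips, in m); z points along the fingers, y is the line along which they close (so a half turn about z gives the same grasp; the last joint's range is limited). The gripper opens to 85 mm and grips with 20 to 120 N. Pads are 22 mm wide; open, the fingers measure 114 mm over their backs; the gripper's body (76 mm by 85 mm) begins 54 mm behind the grasp point. The pads swing forward as they close: fully open they stand 13 mm farther back than shut.
Start: joints at [1.061, 0.245, 1.558, -0, 1.339, -0.174], TCP at [0.214, 0.614, 0.405] pointing down, gripper open.
Joint ranges: [-3.13, 3.13], [-1.02, 2.26], [0.13, 2.54], [-0.95, 4.09], [0.21, 2.88], [-2.74, 2.74]. Speed limits (rad/s): [2.57, 2.57, 3.14, 3.14, 3.14, 3.14].

INTERFACE

Orientations are given as a unit quaternion [w, x, y, z].
In Python, from workcell import sense, camera, camera_info, job_done, tip_reach gives the robot as it stands.
- The arm moves only by the shell command python3 -m pendant 'ROWS' [FORCE]. ROWS is JSON, a list of rows, each a list of 7 numbers: the closure in counts, from 0 (fully open) to 255 (shut), then the shift along the world's x, y, z in m, then the turn, a rotation vector about the world's x, y, z in degrees. A call has 1 to 8 rows; each row shifts and turns the commanded pose from where the row before left it; what a row does not reach is not made up. A row lasts 1/10 s, in which the tool goes at most 50 mm and 8.59 degrees, less where a joint would pass 70% of its speed; a pose out of reach is approached as far as the arm can. A call with a gripper value outside its range is refused whole. The fingers move at their own pace and stop on an object; FORCE is the grip in N (left out, the last holds). Time passes only in rows, so rows that do not move let the fingers close. It gives the time, the measured TCP pose, the force, the opening and the grip force at its end, in the units of the state.
- sense(): the state, without advancing time (a new reading comes with each control period).
- camera(name): name is "scene" or "top" or "wrist"; returns (picture, depth): 480x640x3 uint8, blue, green, red; 480x640 float32, m along the optical axis (not along the pixel's ray), 0 where there is no reading.
- camera_info(name): a dict with "intrinsics" (3x3 intrinsics, pixels), "R" (3x3) and "t" (3): a world point X has camera coordinates R X + t. Camera axes: x right, y down, z forward; pixel columns grow to the right and rows downward; lengths in m; the calibration is good to about 2 mm. A picture is of the moment at which its call begins: read the wrist's pose just before it. camera_info takes no time and is no camera call; for the wrist camera it gives the pose at the moment of the call.
- job_done(): hands the job in; it is judged then, once.
The state is a dict: "clock": time; "qpos": joint angles; "qvel": joint speeds; "tau": joint torques, N m; "eef_pos": TCP position; "eef_rot": TCP orientation; "ft_force": force on the tool from outside, world axes, zero at the start; "moment": the same for the moment, N m; "grip_width": finger opening in m; "grip_force": force on a finger pad.
Only numpy, scipy, OpenCV 4.12 (cv2) and the standard library are available. Lean on these libraries where they do the work, as an engineer would, in place of code of your own. Each camera call takes 0.05 s, during which the arm holds its last target. There are 200 camera calls.

TASK

Slide the framed mask plate from the small stand down into the empty middle slot of the dipping rack until it stands on the bottom like its two neighbours, and let go of it. Then take the longer of the two retaining rods by its black handle and thread it over the plates, through the bushing in one end plate and then the one in the other, until the handle is right up to the near bushing and the tip stands out beyond the far one. Finish still gripping the handle, with the rod lying straight and unforced in both bushings, so that the locking clip can be put on its tip; leave the short rod, the other two plates and everything else on the bench alone.

Things in the scene. Friction and masses are not known exactly. Their poses are not given: they have to be found in the camera images.
- rack: Grey plastic dipping rack, fixed to the bench, 118 mm wide (x), 168 mm long over its bushings (y), 140 mm high. Origin: centre of its underside; z up. Plate slots at y = -45, 0, +45 mm; the outer two hold plates like the mask plate, tops 112 mm above the bench. End plates, 8 mm thick, at y = -75 and +75 mm, full width up to 72 mm, then narrowing to the bushing's ear.
- rack_slot (a point): Centre of the bottom of the empty middle slot, 12 mm above the bench, where the middle of the mask plate's lower edge belongs. The slot is an 11 mm wide groove in the comb on either side (at the rack's x = +-42 to +-52 mm; side walls there), straight below 66 mm above the bench, with mouths flared up to 78 mm.
- bush_right (a point): Centre of the white bushing in the rack's end plate at its y = -75 mm (robot's right), on the bore's axis, which runs level along the rack's y, 122 mm above the bench. Bore 13 mm in diameter, flared at both ends to 22 mm; the bushing reaches 9 mm to either side of this point along the axis; ear 36 mm in diameter.
- bush_left (a point): The same for the other end plate, at the rack's y = +75 mm (the robot's left), in line with the first.
- plate_stand: Small grey stand, fixed to the bench, 130 x 80 mm, that holds the mask plate upright in one 11 mm groove; comb mouths end 57 mm above the bench, the plate's foot is 8 mm above it. Origin: centre of its underside; x runs along the plate, y is the plate's normal.
- mask: The mask plate to load: dark glass in a bright metal frame, 100 mm wide (x), 8 mm thick (y), 100 mm high (z), 0.12 to 0.22 kg; it may lean up to 0.06 rad in its groove. Origin: middle of its lower edge; z points to its top edge. The top 26 mm is solid metal, to be pinched.
- rod: The longer rod: steel shaft 10 mm in diameter, 185 mm long (x = 25 to 210 mm), tip an 8 mm long cone; black round handle 18 mm in diameter, 50 mm long; 0.09 to 0.17 kg. Lies level on the rod stand, handle free beyond the stand towards the robot's right. Origin: centre of the handle; x along the rod to the tip (it may be turned about x). Centre of mass near x = 100 mm.
- rod_tip (a point): Very end of the longer rod's tip, on its axis (210 mm from the handle's centre).
- rod_shoulder (a point): Where the longer rod's handle ends and the shaft begins, on the axis (25 mm from the handle's centre).
- rod_stand: Grey stand, fixed to the bench, 110 x 130 mm: two uprights 80 mm apart, each with two V notches 80 mm apart, tops 70 mm and the rods' axes 65 mm above the bench. Either rod may lie in either pair of notches. Origin: centre of its underside; x along the rods from handle to tip; the handles' centres lie at x = -85 mm, y = +-40 mm.
- rod_short: The shorter rod, of the same make with a 110 mm shaft: too short for this rack; leave it. Origin: centre of its handle.
- plate_a: Plate standing in the rack's slot at y = -45 mm, same size as the mask plate; leave it. Origin: middle of its lower edge.
- plate_b: The same in the slot at y = +45 mm.
- beaker: Glass beaker, 72 mm in diameter, 90 mm high, beyond the rack. Origin: centre of its foot.
- reagent: Brown bottle, 56 mm in diameter, 110 mm high, on the robot's side between rack and plate stand. Origin: centre of its foot.
- petri: Covered flat dish, 94 mm in diameter, 19 mm high, beyond the rack. Origin: centre of its foot.
- wafer_box: Round white wafer box, 116 mm in diameter, 24 mm high, beyond the rods. Origin: centre of its foot.
- tweezers: Steel tweezers, 150 mm long, lying flat on the robot's side, between rack and rod stand.
Mind the look-alikes: they are no part of the job. What is shaped like the rod but pink is not meant.

How it is judged:
On the way, in this order (a step that is already met when the one before it is completed fails the run):
1. the mask plate stands home in the middle slot and is let go (x of mask in the frame of rack between -0.005 and 0.005 m and y of mask in the frame of rack between -0.005 and 0.005 m and z of mask in the frame of rack between 0.006 and 0.0155 m and angle between the y axis of mask and the y axis of rack, either way round below 0.08 rad and angle between mask's own z axis and vertical below 0.08 rad and contact force between the fingers and mask below 0.2 N), for 0.2 s.
2. the long rod's tip has come through one end plate's bushing (x of rod_tip in the frame of rack between -0.008 and 0.008 m and z of rod_tip in the frame of rack between 0.114 and 0.13 m and y of rod_tip in the frame of rack between -0.06 and 0.06 m and angle between the x axis of rod and the y axis of rack, either way round below 0.1 rad).
At the end, for the whole second after the job is handed in: Mask plate home in its slot (5 mm across, foot within 3.5 mm of the bottom, 0.08 rad) and let go, neighbours within 8 mm of their start; the long rod through both bushings (0.05 rad, tip 8 mm or more out of the far one), still, gripped with over 3 N, under 20 N on the rack, clear of the mask plate (all of step 1 and distance of each of plate_a, plate_b from where it was at the start of the episode below 0.008 m and x of rod_tip in the frame of rack between -0.008 and 0.008 m and z of rod_tip in the frame of rack between 0.114 and 0.13 m and x of rod_shoulder in the frame of rack between -0.008 and 0.008 m and z of rod_shoulder in the frame of rack between 0.114 and 0.13 m and angle between the x axis of rod and the y axis of rack, either way round below 0.05 rad and ((y of rod_tip in the frame of rack above 0.092 m and y of rod_shoulder in the frame of rack below -0.08 m) or (y of rod_tip in the frame of rack below -0.092 m and y of rod_shoulder in the frame of rack above 0.08 m)) and contact force between the fingers and rod above 3 N and contact force between rack and rod below 20 N and contact force between mask and rod below 0.2 N and linear speed of rod below 0.02 m/s); the arm keeps its last pose, push and grip.
It fails at once if the short rod is moved more than 25 mm (distance of rod_short from where it was at the start of the episode above 0.025 m).
It fails at once if another thing on the bench is moved more than 25 mm (distance of any of beaker, reagent, petri, wafer_box, tweezers from where it was at the start of the episode above 0.025 m).
It fails at once if a neighbouring plate is pulled out of its slot (moved more than 15 mm) (distance of any of plate_a, plate_b from where it was at the start of the episode above 0.015 m).
It also fails if it takes over 67 s, if anything falls off the work surface, if the arm or the gripper's body presses on something with over 40 N, if the wrist force passes 120 N, or if a joint passes its speed limit or range.

## Working session

There is one attempt and no reset: what is moved stays moved. The work goes in short steps, Python scripts to look and compute and a shell command to move; the robot and the scene stay as the last step left them, time stands still between calls to the robot, and variables do not carry over. Pictures are saved under pics/ and viewed, at most 10 in all, crops included, and the job is handed in when it is done.

```bash
mkdir -p pics; ls
python3 - <<'E'
from workcell import *
import cv2,numpy as np
print(sense())
for n in("top","scene"):
    im,d=camera(n); cv2.imwrite(f"pics/{n}0.png",im); np.save(f"pics/{n}0.npy",d); print(n,camera_info(n))
E
```

```text
pics
{'clock': 0.0, 'qpos': array([ 1.06087395e+00,  2.45791475e-01,  1.55900778e+00,  3.17720616e-06,
        1.33874020e+00, -1.74118356e-01]), 'qvel': array([-9.55620028e-05,  2.34565583e-03,  1.99591082e-04, -7.11061722e-04,
        5.08856052e-04,  1.14138513e-03]), 'tau': array([-1.23119909e-03, -4.29509032e+01, -3.26127505e+01, -1.43630486e-04,
        5.17071181e-03, -6.59709684e-06]), 'eef_pos': array([0.21408434, 0.61348794, 0.40359782]), 'eef_rot': array([-3.27926804e-04,  1.67114516e-01,  9.85937012e-01, -9.16503930e-04]), 'ft_force': array([ 0.42998483, -0.82031622,  0.33468605]), 'moment': array([ 0.03767395,  0.01170471, -0.02536209]), 'grip_force': 0.0, 'grip_width': 0.08518213879985734}
top {'intrinsics': array([[456.23472537,   0.        , 320.75732013],
       [  0.        , 456.23472537, 238.81726664],
       [  0.        ,   0.        ,   1.        ]]), 'R': array([[-0.02419034, -0.99963093,  0.01236215],
       [-0.99435849,  0.02278161, -0.10359631],
       [ 0.10327645, -0.01479844, -0.9945426 ]]), 't': array([-0.01973813,  0.53446984,  0.92195279])}
scene {'intrinsics': array([[448.73041831,   0.        , 320.32194792],
       [  0.        , 448.73041831, 246.22691319],
       [  0.        ,   0.        ,   1.        ]]), 'R': array([[-0.56289068,  0.82646349, -0.01059166],
       [ 0.62663954,  0.41836773, -0.65748865],
       [-0.53895916, -0.37673138, -0.75339   ]]), 't': array([ 0.30114372, -0.26005832,  1.34753013])}
```

View pics/top0.png

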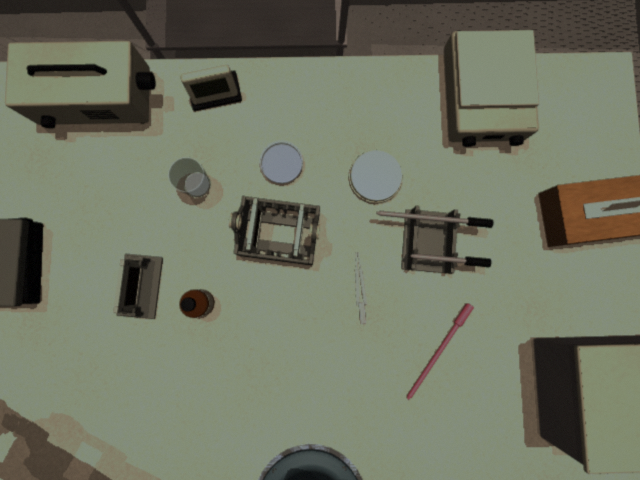

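View pics/scene0.png

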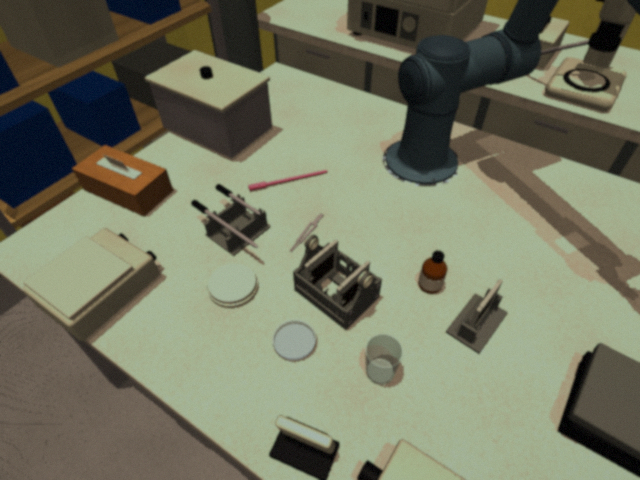

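The top view shows the plate stand with the mask at (140,287) and the rack at (278,232). The rod stand is at (432,240): the long rod is the upper one, with its handle at (480,222) and tip at (378,213), and the short rod is the lower one, with its handle at (478,262). The pink rod at (440,350) and the black-and-white item at (212,88) are decoys.

```bash
cat > h.py <<'E'
import numpy as np,cv2
from workcell import *
def world(ci,u,v,d):
    K=ci["intrinsics"];u,v,d=map(np.asarray,(u,v,d))
    c=np.stack([(u-K[0,2])/K[0,0]*d,(v-K[1,2])/K[1,1]*d,d],-1)
    return (c-ci["t"])@ci["R"]
def onplane(ci,u,v,z):
    K=ci["intrinsics"];u=np.asarray(u,float);v=np.asarray(v,float)
    r=np.stack([(u-K[0,2])/K[0,0],(v-K[1,2])/K[1,1],np.ones_like(u)],-1)@ci["R"]
    o=-ci["R"].T@ci["t"]
    return o+r*((z-o[2])/r[...,2])[...,None]
def cloud(n,d):
    v,u=np.mgrid[0:480,0:640]
    return world(camera_info(n),u,v,d)
E
python3 - <<'E'
from h import *
d=np.load("pics/top0.npy");im=cv2.imread("pics/top0.png");P=cloud("top",d)
print("bench",np.median(P[330:400,200:380,2]))
for n,(u0,u1,v0,v1) in dict(stand=(112,168,245,325),rack=(225,330,185,275),rods=(370,500,200,280)).items():
    q=P[v0:v1,u0:u1].reshape(-1,3);q=q[q[:,2]>.03]
    r=cv2.minAreaRect(q[:,:2].astype(np.float32));print(n,r,q[:,2].max(),np.percentile(q,[2,98],axis=0))
for u,v in [(480,222),(378,213),(478,262),(420,259)]:print(u,v,onplane(camera_info("top"),u,v,.065))
a=cv2.resize(im[190:280,100:340],None,fx=3.3,fy=3.3,interpolation=2)
b=cv2.resize(im[190:280,340:520],None,fx=3.3,fy=3.3,interpolation=2)
o=np.zeros((600,800,3),np.uint8);o[:297,:792]=a;o[300:597,:594]=b;cv2.imwrite("pics/c1.png",o)
E
```

```text
bench 0.00010758708890510273
stand ((0.4259028434753418, 0.1762525588274002), (0.3840010166168213, 0.11761599779129028), 83.23511505126953) 0.9725344361882831 [[0.3902145  0.32691496 0.03304777]
 [0.5026096  0.3599717  0.11261379]]
rack ((0.5291110873222351, 0.05594595521688461), (0.17513279616832733, 0.16190573573112488), 81.23587799072266) 0.9725344361882831 [[ 0.48403271 -0.02498491  0.03546462]
 [ 0.61286014  0.1365256   0.14018484]]
rods ((0.521820068359375, -0.19536663591861725), (0.14366982877254486, 0.3666682839393616), 4.519786357879639) 0.9725344361882831 [[ 0.43576115 -0.36709457  0.033644  ]
 [ 0.58464883 -0.01826347  0.97253444]]
480 222 [ 0.5567335  -0.35365996  0.065     ]
378 213 [ 0.57965113 -0.14836213  0.065     ]
478 262 [ 0.47624749 -0.34476629  0.065     ]
420 259 [ 0.48496731 -0.22886847  0.065     ]
```

View pics/c1.png

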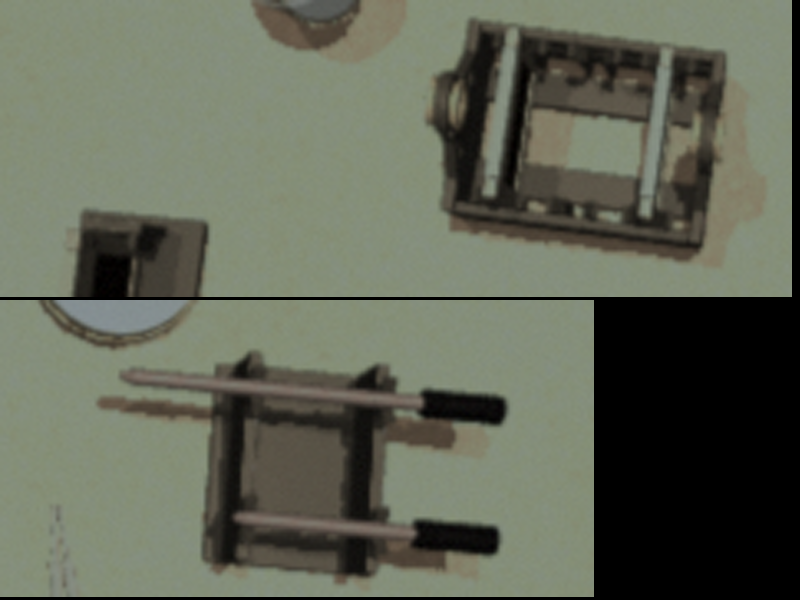

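The crop shows the long rod as the upper one, with a continuous shaft from (125,376) to (420,402) and its black handle at (465,407). The short rod is the lower one. The rack is at (585,130) with its middle slot empty, between the plates at (500,110) and (655,130).

Run:
```python
from h import *
from scipy.spatial.transform import Rotation as Ro
c=camera_info("wrist");print(c)
s=sense();R=Ro.from_quat(np.roll(s['eef_rot'],-1)).as_matrix();print(R)
o=-c["R"].T@c["t"];print("cam in tool",R.T@(o-s['eef_pos']),c["R"]@R)
d=np.load("pics/top0.npy");P=cloud("top",d)
def sel(u0,u1,v0,v1,z0,z1):
    q=P[v0:v1,u0:u1].reshape(-1,3);return q[(q[:,2]>z0)&(q[:,2]<z1)]
q=sel(112,168,245,325,.095,.125);print(len(q),q.min(0),q.max(0),cv2.minAreaRect(q[:,:2].astype(np.float32)))
q=sel(112,168,245,325,.045,.065);print(len(q),cv2.minAreaRect(q[:,:2].astype(np.float32)))
for a in [(235,262),(285,310)]:
    q=sel(*a,190,270,.105,.118);print(len(q),cv2.minAreaRect(q[:,:2].astype(np.float32)),q[:,2].mean())
q=sel(225,330,185,275,.06,.08);print(len(q),cv2.minAreaRect(q[:,:2].astype(np.float32)))
q=sel(225,330,185,275,.125,.15);print(len(q),q.min(0),q.max(0))
```

```text
{'intrinsics': array([[334.21398916,   0.        , 313.62336552],
       [  0.        , 334.21398916, 244.27261942],
       [  0.        ,   0.        ,   1.        ]]), 'R': array([[ 0.32877623,  0.94440685, -0.00137488],
       [ 0.89928783, -0.31262368,  0.30585589],
       [ 0.28842258, -0.10179456, -0.95207683]]), 't': array([-0.64928664, -0.04070513,  0.38023374])}
[[-9.44149188e-01  3.29517254e-01 -8.30472405e-04]
 [ 3.29518169e-01  9.44148065e-01 -1.48594529e-03]
 [ 2.94444303e-04 -1.67660978e-03 -9.99998551e-01]]
cam in tool [ 7.80090537e-02 -1.43170066e-05  3.01447075e-02] [[ 7.85002237e-04  9.99999646e-01 -3.01497383e-04]
 [-9.51987004e-01  6.55012432e-04 -3.06137739e-01]
 [-3.06137434e-01  5.27340401e-04  9.51987181e-01]]
382 [0.39690452 0.34044388 0.09508967] [0.49584601 0.35935132 0.11321723] ((0.44652825593948364, 0.3504577875137329), (0.010738156735897064, 0.09967795014381409), 83.1467056274414)
364 ((0.4464799761772156, 0.3498096764087677), (0.034650981426239014, 0.11758594959974289), 83.33126068115234)
279 ((0.559848964214325, 0.11258348822593689), (0.03307424858212471, 0.0990840494632721), 81.18212890625) 0.11145312758770988
229 ((0.5444644093513489, 0.011526035144925117), (0.00810041930526495, 0.09939184039831161), 81.2647933959961) 0.11159358275198748
1126 ((0.5512114763259888, 0.05581388249993324), (0.1592869609594345, 0.11818086355924606), 81.23587799072266)
304 [ 0.52337729 -0.0282213   0.12529837] [0.57944037 0.13928165 0.143982  ]
```

```bash
python3 -m pendant '[[0,0.029,-0.033,0,0,0,1.55],[0,0.029,-0.033,0,0,0,1.55],[0,0.029,-0.033,0,0,0,1.55],[0,0.029,-0.033,0,0,0,1.55],[0,0.029,-0.033,0,0,0,1.55],[0,0.029,-0.033,0,0,0,1.55],[0,0.029,-0.033,0,0,0,1.55],[0,0.029,-0.033,-0.02,0,0,1.55]]' 30
python3 - <<'E'
from h import *
c=camera_info("wrist");im,d=camera("wrist");s=sense();print(s['eef_pos'],s['eef_rot'])
cv2.imwrite("pics/w1.png",im);np.save("pics/w1.npy",d)
P=world(c,*np.meshgrid(np.arange(640),np.arange(480)),d)
m=(P[...,2]>.1)&(P[...,2]<.115)&(abs(P[...,0]-.4465)<.07)&(abs(P[...,1]-.35)<.03)
q=P[m];print(len(q),cv2.minAreaRect(q[:,:2].astype(np.float32)),np.median(q[:,2]))
for z0,z1 in[(.06,.07),(.07,.08),(.08,.09),(.09,.1),(.1,.106),(.106,.115)]:
    m=(P[...,2]>z0)&(P[...,2]<z1)&(abs(P[...,0]-.4465)<.04)&(abs(P[...,1]-.35)<.03);q=P[m]
    if len(q):print(z0,len(q),np.percentile(q[:,1]+ (q[:,0]-.4465)*.12,[5,50,95]))
E
```

```text
clock: 0.9
eef_pos: [0.4477, 0.3486, 0.3872]
eef_rot: [0.003, 0.059, 0.998, 0.001]
ft_force: [0.3, 1.0, -0.7]
grip_width: 0.0855
grip_force: 0.0
[0.45006081 0.3441937  0.38174108] [ 4.46410541e-05  6.11204134e-02  9.98128251e-01 -2.07066411e-03]
1251 ((0.4463396966457367, 0.3478115200996399), (0.007487851195037365, 0.0996934175491333), 83.40335845947266) 0.10862896443345496
0.106 997 [0.3444923  0.34765075 0.35152709]
```

View pics/w1.png

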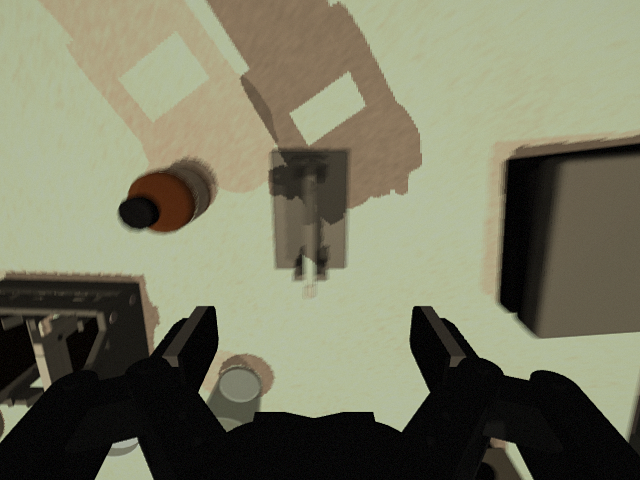

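The wrist view shows the mask edge-on in the stand at (310,215), between columns 303 and 318. The bottle is at (160,200) and clear. The arm was still moving, so I'll let it settle and measure again.

```bash
cat > m1.py <<'E'
from h import *
from scipy.spatial.transform import Rotation as Ro
s=sense();c=camera_info("wrist");im,d=camera("wrist");print(s['clock'],s['eef_pos'],np.degrees(Ro.from_quat(np.roll(s['eef_rot'],-1)).as_euler('ZYX')),abs(s['qvel']).max())
R=Ro.from_quat(np.roll(s['eef_rot'],-1)).as_matrix();print("grasp",s['eef_pos']+R@[0,0,.155],"yang",np.degrees(np.arctan2(R[1,1],R[0,1])),"tilt z",R[:,2])
P=world(c,*np.meshgrid(np.arange(640),np.arange(480)),d)
E
python3 -m pendant '[[0,0,0,0,0,0,0],[0,0,0,0,0,0,0],[0,0,0,0,0,0,0]]'
python3 - <<'E'
exec(open("m1.py").read())
m=(P[...,2]>.1)&(P[...,2]<.115)&(abs(P[...,0]-.4465)<.07)&(abs(P[...,1]-.35)<.03)
q=P[m];print(len(q),cv2.minAreaRect(q[:,:2].astype(np.float32)),np.median(q[:,2]))
E
```

```text
clock: 1.25
eef_pos: [0.4456, 0.3506, 0.3852]
eef_rot: [0.0, 0.059, 0.998, 0.0]
ft_force: [-0.4, -0.1, -0.0]
grip_width: 0.0858
grip_force: 0.0
1.25 [0.4455764  0.35060038 0.38515915] [1.73240758e+02 2.51705690e-02 1.79968056e+02] 0.008716486892416818
grasp [0.44565419 0.35067819 0.23015919] yang 83.240772499209 tilt z [ 5.01875591e-04  5.01948121e-04 -9.99999748e-01]
1291 ((0.446205735206604, 0.3479500412940979), (0.007732172962278128, 0.09953363984823227), 83.34690856933594) 0.10865967583159922
```

```bash
python3 -m pendant '[[0,0.0005,-0.0015,-0.03,0,0,0],[0,0,0,-0.03,0,0,0],[0,0,0,-0.03,0,0,0],[0,0,0,-0.025,0,0,0],[0,0,0,-0.019,0,0,0],[0,0,0,0,0,0,0],[255,0,0,0,0,0,0],[255,0,0,0,0,0,0]]' 40; python3 -m pendant '[[255,0,0,0,0,0,0],[255,0,0,0,0,0,0],[255,0,0,0,0,0,0],[255,0,0,0,0,0,0],[255,0,0,0,0,0,0],[255,0,0,0,0,0,0]]'
```

```text
clock: 2.1
eef_pos: [0.4471, 0.3489, 0.2525]
eef_rot: [0.001, 0.059, 0.998, 0.001]
ft_force: [-1.2, 0.1, 1.1]
grip_width: 0.0591
grip_force: 0.0
clock: 2.7
eef_pos: [0.447, 0.3483, 0.2513]
eef_rot: [0.0, 0.06, 0.998, 0.0]
ft_force: [-1.1, -0.7, 3.7]
grip_width: 0.0073
grip_force: 40.0
```

```bash
python3 -m pendant '[[255,0,0,0.02,0,0,0],[255,0,0,0.03,0,0,0],[255,0,0,0.04,0,0,0],[255,0,0,0.04,0,0,0],[255,0,0,0.03,0,0,0],[255,0.004,-0.0125,0,0,0,0],[255,0.014,-0.04,0,0,0,0],[255,0.014,-0.04,0,0,0,0]]'; python3 -m pendant '[[255,0.014,-0.04,0,0,0,-0.5],[255,0.014,-0.04,0,0,0,-0.5],[255,0.014,-0.04,0,0,0,-0.5],[255,0.014,-0.04,0,0,0,-0.5],[255,0.012,-0.03,0,0,0,0],[255,0.004,-0.01,0,0,0,0],[255,0,0,0,0,0,0],[255,0,0,0,0,0,0]]'
python3 - <<'E'
exec(open("m1.py").read())
cv2.imwrite("pics/w2.png",im);np.save("pics/w2.npy",P)
for y0,y1,l in((-.02,.035,'a'),(.08,.125,'b')):
    m=(P[...,2]>.105)&(P[...,2]<.118)&(P[...,0]>.48)&(P[...,0]<.62)&(P[...,1]>y0)&(P[...,1]<y1)
    q=P[m];print(l,len(q),cv2.minAreaRect(q[:,:2].astype(np.float32)),np.median(q[:,2]))
m=(P[...,2]>.066)&(P[...,2]<.078)&(P[...,0]>.46)&(P[...,0]<.65)&(P[...,1]>-.06)&(P[...,1]<.16)
q=P[m];print(len(q),cv2.minAreaRect(q[:,:2].astype(np.float32)))
E
```

```text
clock: 3.5
eef_pos: [0.4782, 0.2545, 0.4082]
eef_rot: [-0.002, 0.059, 0.998, -0.001]
ft_force: [0.8, 0.2, -2.5]
grip_width: 0.0074
grip_force: 39.6
clock: 4.3
eef_pos: [0.5502, 0.0562, 0.4093]
eef_rot: [-0.001, 0.077, 0.997, 0.0]
ft_force: [-0.3, 0.8, -2.6]
grip_width: 0.0074
grip_force: 39.7
4.3 [0.5501799  0.05622011 0.40932274] [ 1.71173460e+02 -1.45458385e-01  1.79977539e+02] 0.02189052474448735
grasp [0.54980038 0.05634053 0.25432325] yang 81.17340294912267 tilt z [-2.44850715e-03  7.76926208e-04 -9.99996701e-01]
a 1508 ((0.5425006151199341, -0.004592703655362129), (0.03590823709964752, 0.09951195120811462), 81.32035827636719) 0.11256545621621948
b 1413 ((0.5598081946372986, 0.10867826640605927), (0.030233358964323997, 0.0996023491024971), 81.43822479248047) 0.11262677746862859
4102 ((0.5513520240783691, 0.05344906821846962), (0.15816140174865723, 0.11760492622852325), 81.26392364501953)
```

View pics/w2.png

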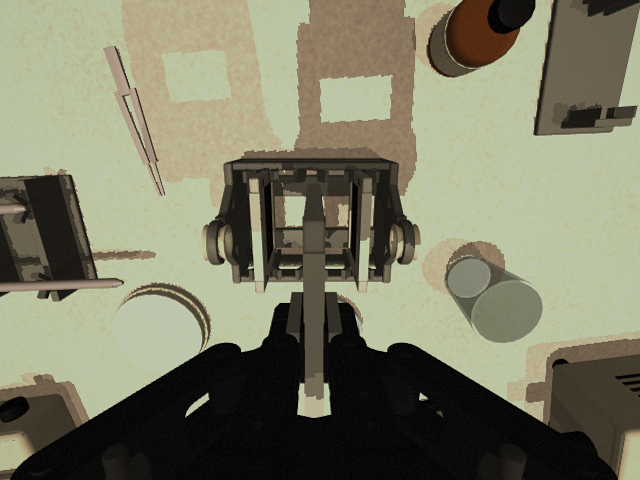

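The mask hangs in the gripper at (315,250) above the middle slot. The neighbours are at columns 257 and 366, and the bushings at (216,243) and (404,243). Next I'll refine in the rack frame.

Run:
```python
from h import *
from scipy.spatial.transform import Rotation as Ro
P=np.load("pics/w2.npy");a=np.radians(-8.75);ex=np.array([np.cos(a),np.sin(a)]);ey=np.array([-ex[1],ex[0]]);o=np.array([.55135,.05345])
X=(P[...,:2]-o)@ex;Y=(P[...,:2]-o)@ey;Z=P[...,2]
def st(m,l):
    print(l,m.sum(),"X",np.percentile(X[m],[1,50,99]).round(4),"Y",np.percentile(Y[m],[1,50,99]).round(4),"Z",np.percentile(Z[m],[1,50,99]).round(4))
pl=(Z>.108)&(Z<.117)
st(pl&(abs(Y+45e-3)<.012),"a");st(pl&(abs(Y-45e-3)<.012),"b")
st((Z>.125)&(Z<.15)&(Y<-.06)&(Y>-.1),"earR");st((Z>.125)&(Z<.15)&(Y>.06)&(Y<.1),"earL")
st((Z>.06)&(Z<.08)&(abs(Y)<.08)&(abs(X)<.065),"rim")
m=(abs(Y)<.015)&(Z>.15)&(Z<.275)&(abs(X)<.08)
st(m,"mask")
for z in np.arange(.15,.275,.02): st(m&(Z>z)&(Z<z+.02),"mask%.2f"%z)
t=m&(Z>.262)&(Z<.275)
for x0 in(-.05,-.03,-.015,0,.015,.03,.045): 
    k=t&(abs(X-x0)<.008)
    if k.sum()>10: st(k,"top")
```

```text
a 1200 X [-0.0487 -0.0043  0.0484] Y [-0.0489 -0.0446 -0.0409] Z [0.1084 0.1126 0.1142]
b 1191 X [-0.0493 -0.0038  0.0485] Y [0.0409 0.0447 0.0489] Z [0.1085 0.1126 0.1143]
earR 916 X [-0.017  -0.0033  0.0156] Y [-0.0835 -0.0734 -0.0659] Z [0.1256 0.1355 0.141 ]
earL 913 X [-0.017  -0.0033  0.0159] Y [0.0659 0.0735 0.0835] Z [0.1258 0.1354 0.1411]
rim 5258 X [-0.0587 -0.0387  0.0579] Y [-0.0774 -0.0069  0.0774] Z [0.0606 0.0703 0.0796]
mask 7037 X [-0.0525 -0.0124  0.0311] Y [-0.0137  0.0024  0.014 ] Z [0.1918 0.2665 0.2744]
mask0.15 2 X [-0.0522 -0.0522 -0.0522] Y [-0.0007  0.0027  0.006 ] Z [0.1695 0.1695 0.1696]
mask0.17 66 X [-0.0527 -0.0525 -0.0488] Y [-0.0013  0.0027  0.007 ] Z [0.1712 0.1811 0.1896]
mask0.19 80 X [-0.0527 -0.0524 -0.0512] Y [-0.0013  0.0029  0.0063] Z [0.1911 0.2006 0.2096]
mask0.21 117 X [-0.0527 -0.0524 -0.0511] Y [-0.0012  0.0024  0.0064] Z [0.2102 0.2212 0.2299]
mask0.23 552 X [-0.0525 -0.0125 -0.008 ] Y [-0.014   0.0007  0.0145] Z [0.2311 0.2452 0.25  ]
mask0.25 5456 X [-0.0524 -0.0125  0.0315] Y [-0.0138  0.0024  0.014 ] Z [0.2508 0.2665 0.2691]
mask0.27 764 X [-0.013  -0.0087  0.0093] Y [-0.0072  0.0062  0.0125] Z [0.2701 0.2735 0.2749]
top 679 X [-0.0525 -0.0477 -0.0421] Y [-0.0011  0.0024  0.0063] Z [0.2625 0.2666 0.2681]
top 873 X [-0.0378 -0.0302 -0.0223] Y [-0.0013  0.0028  0.0065] Z [0.2654 0.2668 0.268 ]
top 1726 X [-0.0227 -0.0124 -0.0073] Y [-0.014  0.002  0.014] Z [0.2624 0.267  0.2747]
top 1035 X [-0.0079 -0.0004  0.0078] Y [-0.0097  0.0024  0.0079] Z [0.2648 0.2671 0.2748]
top 671 X [0.0071 0.0146 0.0228] Y [-0.0022  0.0028  0.0074] Z [0.2655 0.2667 0.2741]
top 415 X [0.0221 0.0273 0.0334] Y [-0.0014  0.0028  0.0066] Z [0.2654 0.2665 0.2677]
```

```bash
cat > m2.py <<'E'
exec(open("m1.py").read())
a=np.radians(-8.75);ex=np.array([np.cos(a),np.sin(a)]);ey=np.array([-ex[1],ex[0]]);o=np.array([.55135,.05345])
X=(P[...,:2]-o)@ex;Y=(P[...,:2]-o)@ey;Z=P[...,2]
g=(s['eef_pos']+R@[0,0,.155])[:2]-o;print("grasp rack",g@ex,g@ey)
def st(m,l):
    print(l,m.sum(),"X",np.percentile(X[m],[1,50,99]).round(4),"Y",np.percentile(Y[m],[1,50,99]).round(4),"Z",np.percentile(Z[m],[1,50,99]).round(4)) if m.sum()>5 else print(l,"none")
E
python3 -m pendant '[[255,0.002,-0.003,-0.02,0,0,0],[255,0,0,-0.02,0,0,0],[255,0,0,-0.02,0,0,0],[255,0,0,-0.015,0,0,0],[255,0,0,0,0,0,0],[255,0,0,0,0,0,0],[255,0,0,0,0,0,0]]'
python3 - <<'E'
exec(open("m2.py").read())
cv2.imwrite("pics/w3.png",im)
pl=(Z>.108)&(Z<.117)
st(pl&(abs(Y+45e-3)<.012),"a");st(pl&(abs(Y-45e-3)<.012),"b")
t=(abs(Y)<.012)&(Z>.184)&(Z<.2)
st(t&(X>-.06)&(X<-.02),"maskN");st(t&(X<.045)&(X>.02),"maskF");st((abs(Y)<.012)&(Z>.12)&(Z<.18)&(X<-.03)&(X>-.07),"face")
E
```

```text
clock: 5.05
eef_pos: [0.5531, 0.053, 0.3371]
eef_rot: [0.001, 0.077, 0.997, -0.0]
ft_force: [1.4, -0.3, -2.8]
grip_width: 0.0074
grip_force: 39.6
5.05 [0.55311439 0.05296672 0.337081  ] [1.71187764e+02 1.38870682e-01 1.79995420e+02] 0.00492923788728098
grasp [0.55348753 0.05292141 0.18208145] yang 81.18777478545695 tilt z [ 2.40738472e-03 -2.92310469e-04 -9.99997060e-01]
grasp rack 0.0021930660415203896 -0.0001972690675522763
a 2134 X [-0.0491 -0.0055  0.0481] Y [-0.0489 -0.0445 -0.0408] Z [0.1084 0.1126 0.114 ]
b 2133 X [-0.0492 -0.0057  0.048 ] Y [0.0408 0.0445 0.0489] Z [0.1085 0.1126 0.1141]
maskN 1749 X [-0.0483 -0.0357 -0.0204] Y [-0.0041 -0.0004  0.0036] Z [0.1856 0.1942 0.1957]
maskF 652 X [0.0201 0.0283 0.0371] Y [-0.0042 -0.0002  0.0037] Z [0.1935 0.1945 0.1956]
face 394 X [-0.0484 -0.048  -0.0423] Y [-0.0048 -0.0004  0.0037] Z [0.121  0.159  0.1797]
```

```bash
python3 -m pendant '[[255,-0.001,0.0005,-0.01,0,0,0],[255,0,0,-0.012,0,0,0],[255,0,0,-0.012,0,0,0],[255,0,0,-0.012,0,0,0],[255,0,0,0,0,0,0]]'; python3 -m pendant '[[255,0,0,-0.012,0,0,0],[255,0,0,-0.012,0,0,0],[255,0,0,-0.009,0,0,0],[255,0,0,0,0,0,0],[255,0,0,0,0,0,0]]'
```

```text
clock: 5.6
eef_pos: [0.551, 0.0532, 0.287]
eef_rot: [-0.002, 0.077, 0.997, 0.0]
ft_force: [-0.5, 0.4, -2.6]
grip_width: 0.0072
grip_force: 39.7
clock: 6.1
eef_pos: [0.5516, 0.0532, 0.2562]
eef_rot: [-0.0, 0.077, 0.997, 0.0]
ft_force: [-0.6, -0.8, -2.4]
grip_width: 0.0075
grip_force: 40.1
```

```bash
python3 -m pendant '[[255,0,0,-0.0015,0,0,0],[255,0,0,0,0,0,0],[175,0,0,0,0,0,0],[175,0,0,0,0,0,0],[175,0,0,0,0,0,0],[175,0,0,0,0,0,0]]'; python3 -m pendant '[[175,0,0,0.01,0,0,0],[175,0,0,0.03,0,0,0],[175,0,0,0.04,0,0,0],[175,0,0,0.04,0,0,0],[175,0,0,0.04,0,0,0],[175,0,0,0,0,0,0],[175,0,0,0,0,0,0]]'
python3 - <<'E'
exec(open("m2.py").read())
cv2.imwrite("pics/w4.png",im)
pl=(Z>.105)&(Z<.117)
for n,y in dict(a=-.045,m=0,b=.045).items():
    st(pl&(abs(Y-y)<.012),n);st(pl&(abs(Y-y)<.012)&(X<-.03),"  near");st(pl&(abs(Y-y)<.012)&(X>.03),"  far")
E
```

```text
clock: 6.7
eef_pos: [0.5518, 0.0532, 0.2555]
eef_rot: [0.0, 0.077, 0.997, -0.0]
ft_force: [-1.0, -1.3, 0.8]
grip_width: 0.0267
grip_force: 0.0
clock: 7.4
eef_pos: [0.5517, 0.0532, 0.4171]
eef_rot: [0.002, 0.077, 0.997, -0.0]
ft_force: [0.4, 0.3, -1.2]
grip_width: 0.027
grip_force: 0.0
7.4 [0.55174521 0.05324169 0.41709352] [171.16588659   0.1941611  179.99136992] 0.04984919722244342
grasp [0.55226782 0.0531841  0.26209441] yang 81.16591583941332 tilt z [ 3.37167545e-03 -3.71587141e-04 -9.99994247e-01]
grasp rack 0.0009475881290834777 -0.00012318744045262427
a 1195 X [-0.0493 -0.0046  0.0482] Y [-0.0489 -0.0444 -0.0409] Z [0.1055 0.1126 0.1142]
  near 275 X [-0.0496 -0.04   -0.0301] Y [-0.0489 -0.0443 -0.0409] Z [0.1053 0.1124 0.1142]
  far 198 X [0.0303 0.0395 0.0492] Y [-0.0489 -0.0443 -0.0409] Z [0.1059 0.1125 0.1142]
m 1107 X [-0.0495 -0.0044  0.0483] Y [-0.0041 -0.0005  0.0038] Z [0.1102 0.1127 0.1142]
  near 257 X [-0.0499 -0.0399 -0.0301] Y [-0.0038 -0.0005  0.0036] Z [0.1073 0.1125 0.1143]
  far 177 X [0.0301 0.0393 0.0494] Y [-0.0042 -0.0006  0.0038] Z [0.111  0.1127 0.1139]
b 1206 X [-0.0494 -0.0045  0.0483] Y [0.0408 0.0444 0.0489] Z [0.1054 0.1125 0.1141]
  near 273 X [-0.0497 -0.04   -0.0301] Y [0.0408 0.0443 0.0488] Z [0.1057 0.1124 0.1142]
  far 208 X [0.0301 0.0399 0.0496] Y [0.0409 0.0444 0.0489] Z [0.1055 0.1125 0.1139]
```

```bash
python3 -m pendant '[[110,0,-0.037,0,0,0,-8],[110,0,-0.037,0,0,0,-8],[110,0,-0.037,0,0,0,-8],[110,0,-0.037,0,0,0,-8],[110,0,-0.037,0,0,0,-8],[110,0,-0.037,0,0,0,-8],[110,0.001,-0.037,0,0,0,-8],[110,0.001,-0.037,-0.01,0,0,-8]]'; python3 -m pendant '[[110,0.001,-0.037,-0.02,0,0,-8],[110,0.001,-0.037,-0.02,0,0,-8],[110,0.001,-0.037,-0.01,0,0,-7.7],[110,0,0,0,0,0,0],[110,0,0,0,0,0,0],[110,0,0,0,0,0,0],[110,0,0,0,0,0,0]]'
python3 - <<'E'
exec(open("m1.py").read())
cv2.imwrite("pics/w5.png",im);np.save("pics/w5.npy",P)
Q=P
m=(Q[...,2]>.05)&(Q[...,2]<.085)&(Q[...,0]>.535)&(Q[...,0]<.60)&(Q[...,1]<-.2)&(Q[...,1]>-.42)
hsv=im.max(-1)
for l,k in(("dark",m&(hsv<45)),("all",m)):
    q=Q[k];print(l,len(q),np.percentile(q,[1,50,99],axis=0).round(4).tolist(),cv2.fitLine(q[:,:2].astype(np.float32),cv2.DIST_HUBER,0,.01,.01).ravel())
for y in np.arange(-.4,-.2,.02):
    k=m&(abs(Q[...,1]-y)<.008)
    if k.sum()>5: print(round(y,2),k.sum(),np.percentile(Q[k][:,0],[2,98]).round(4),np.percentile(Q[k][:,2],95).round(4))
E
```

```text
clock: 8.25
eef_pos: [0.5535, -0.2443, 0.4045]
eef_rot: [-0.0, 0.596, 0.803, 0.0]
ft_force: [0.1, 0.5, -0.3]
grip_width: 0.0483
grip_force: 0.0
clock: 8.95
eef_pos: [0.5569, -0.3526, 0.3555]
eef_rot: [0.0, 0.746, 0.666, 0.0]
ft_force: [0.9, 0.7, -0.1]
grip_width: 0.0486
grip_force: 0.0
8.95 [ 0.5569395  -0.35257942  0.35546128] [ 8.35679519e+01 -1.84987470e-03  1.79992732e+02] 0.006109489078866303
grasp [ 0.5569596  -0.35257665  0.20046128] yang -6.432048302444861 tilt z [ 1.29663701e-04  1.78733627e-05 -9.99999991e-01]
dark 1448 [[0.5429, -0.3778, 0.0506], [0.5583, -0.3499, 0.0731], [0.5846, -0.2322, 0.0757]] [ 0.07410684  0.9972503   0.55867285 -0.34318984]
all 5699 [[0.5369, -0.3766, 0.0513], [0.5652, -0.2803, 0.0696], [0.5932, -0.2021, 0.0752]] [ 0.10791188  0.9941605   0.56647503 -0.2718199 ]
-0.38 173 [0.5471 0.5645] 0.0753
-0.36 425 [0.5485 0.566 ] 0.0751
-0.34 453 [0.5507 0.5682] 0.0753
-0.32 417 [0.5494 0.5865] 0.0714
-0.3 504 [0.5364 0.5726] 0.0711
-0.28 319 [0.561  0.5714] 0.0713
-0.26 336 [0.5634 0.5735] 0.0715
-0.24 722 [0.5541 0.5953] 0.0713
-0.22 640 [0.5363 0.5782] 0.0714
```

View pics/w5.png

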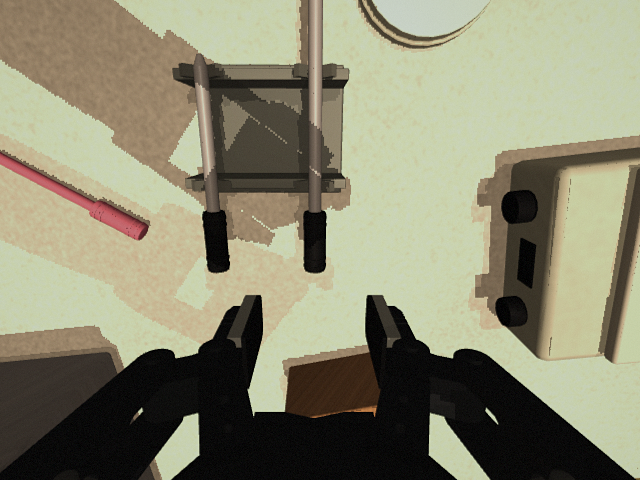

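The long rod's handle is at (315,242) and its shaft runs off the top of the image. The short rod is at (215,240), with its tip at (200,60). The longer one is centred between the fingers, so I'll descend on it.

```bash
python3 -m pendant '[[110,0.001,-0.0015,-0.03,0,0,0],[110,0,0,-0.035,0,0,0],[110,0,0,-0.035,0,0,0],[110,0,0,-0.025,0,0,0],[110,0,0,-0.012,0,0,0],[110,0,0,0,0,0,0],[110,0,0,0,0,0,0],[255,0,0,0,0,0,0]]' 100; python3 -m pendant '[[255,0,0,0,0,0,0],[255,0,0,0,0,0,0],[255,0,0,0,0,0,0],[255,0,0,0,0,0,0]]'
```

```text
clock: 9.8
eef_pos: [0.5584, -0.3558, 0.2206]
eef_rot: [0.002, 0.746, 0.666, 0.0]
ft_force: [-0.6, 0.4, -1.3]
grip_width: 0.0353
grip_force: 0.0
clock: 10.2
eef_pos: [0.5578, -0.3557, 0.2194]
eef_rot: [0.001, 0.746, 0.666, -0.0]
ft_force: [-3.6, 1.0, 5.4]
grip_width: 0.0153
grip_force: 97.5
```

```bash
python3 -m pendant '[[255,0,0,0.01,0,0,0],[255,0,0,0.02,0,0,0],[255,0,0,0.02,0,0,0],[255,0,0,0.008,0,0,0],[255,-0.015,0.015,0,0,0,-0.6],[255,-0.015,0.02,0,0,0,-0.6],[255,-0.015,0.02,0,0,0,-0.6],[255,-0.0125,0.02,0,0,0,-0.55]]'; python3 -m pendant '[[255,0,0.003,0,0,0,0],[255,0,0,0,0,0,0],[255,0,0,0,0,0,0],[255,0,0,0,0,0,0]]'
cat > m3.py <<'E'
exec(open("m2.py").read())
m=(Z>.085)&(Z<.16)&(abs(X)<.03)&(Y>-.32)&(Y<-.11)
for y in np.arange(-.30,-.11,.02):
    k=m&(abs(Y-y)<.006)
    if k.sum()>5: print(round(y,3),k.sum(),"X",np.percentile(X[k],[3,97]).round(4),np.percentile(X[k],[3,97]).mean().round(4),"Ztop",np.percentile(Z[k],95).round(4))
print("tipmaxY",Y[m].max(),"minY",Y[m].min())
st((Z>.1)&(Z<.15)&(Y<-.06)&(Y>-.1)&(abs(X)<.03),"earR")
E
python3 - <<'E'
exec(open("m3.py").read())
cv2.imwrite("pics/w6.png",im);np.save("pics/w6.npy",P)
E
```

```text
clock: 11.0
eef_pos: [0.4993, -0.2794, 0.2756]
eef_rot: [-0.0, 0.76, 0.65, 0.0]
ft_force: [0.3, 0.5, -1.1]
grip_width: 0.0154
grip_force: 97.7
clock: 11.4
eef_pos: [0.5006, -0.2781, 0.2764]
eef_rot: [0.0, 0.76, 0.65, 0.0]
ft_force: [-0.5, 0.8, -0.9]
grip_width: 0.0151
grip_force: 97.7
11.4 [ 0.50064109 -0.27806842  0.27639387] [8.10892197e+01 2.84488668e-02 1.79955752e+02] 0.0040091393851111505
grasp [ 0.50074742 -0.278163    0.12139394] yang -8.91075834355499 tilt z [ 6.86034793e-04 -6.10154571e-04 -9.99999579e-01]
grasp rack 0.0004324512313503698 -0.3354513582086994
-0.3 737 X [-0.0039  0.0054] 0.0008 Ztop 0.1269
-0.28 859 X [-0.004   0.0053] 0.0007 Ztop 0.1267
-0.26 1000 X [-0.004   0.0054] 0.0007 Ztop 0.1266
-0.24 1166 X [-0.004   0.0052] 0.0006 Ztop 0.1267
-0.22 1071 X [-0.0041  0.0054] 0.0007 Ztop 0.1265
tipmaxY -0.21556484116771868 minY -0.3199937863406769
earR none
```

View pics/w6.png

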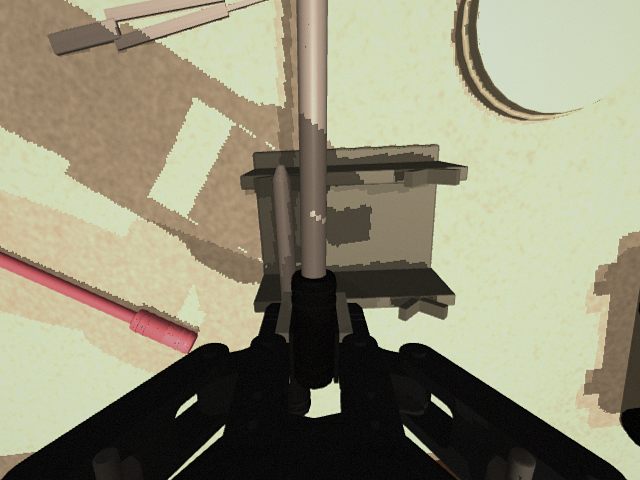

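The rod is level and parallel to the rack's axis, with the shaft at columns 299–327 and the handle held at (315,330). The short rod at (283,230) is undisturbed. Only about 1 mm of correction is needed before inserting.

```bash
python3 -m pendant '[[255,-0.001,0,0.0015,0,0,0],[255,0.0015,0.01,0,0,0,0],[255,0.0015,0.01,0,0,0,0],[255,0.0015,0.01,0,0,0,0],[255,0.0015,0.01,0,0,0,0],[255,0.0016,0.01,0,0,0,0],[255,0,0,0,0,0,0],[255,0,0,0,0,0,0]]'
python3 - <<'E'
exec(open("m3.py").read())
from workcell import *
t,_=camera("top");cv2.imwrite("pics/t2.png",cv2.resize(t[180:280,200:360],None,fx=5,fy=5,interpolation=2))
E
```

```text
clock: 12.25
eef_pos: [0.5069, -0.227, 0.2778]
eef_rot: [0.0, 0.76, 0.651, -0.0]
ft_force: [-0.0, -0.1, -1.1]
grip_width: 0.0156
grip_force: 97.7
12.25 [ 0.50691687 -0.22695268  0.27778288] [8.11587893e+01 1.75361411e-02 1.79993733e+02] 0.014062013615225874
grasp [ 0.50692633 -0.22700216  0.12278289] yang -8.841208738168582 tilt z [ 6.10380503e-05 -3.19237890e-04 -9.99999947e-01]
grasp rack -0.0012433103757445926 -0.2839460000189215
-0.3 919 X [-0.0088  0.0072] -0.0008 Ztop 0.1402
-0.28 3780 X [-0.0285  0.0271] -0.0007 Ztop 0.1595
-0.26 1330 X [-0.0089  0.007 ] -0.0009 Ztop 0.1321
-0.24 770 X [-0.0055  0.0036] -0.001 Ztop 0.1283
-0.22 916 X [-0.0056  0.0038] -0.0009 Ztop 0.1282
-0.2 1066 X [-0.0057  0.0036] -0.0011 Ztop 0.1281
-0.18 1256 X [-0.0057  0.0035] -0.0011 Ztop 0.1281
-0.16 100 X [-0.0059  0.0036] -0.0012 Ztop 0.1273
tipmaxY -0.1642460844783431 minY -0.3078951419541749
earR none
```

View pics/t2.png

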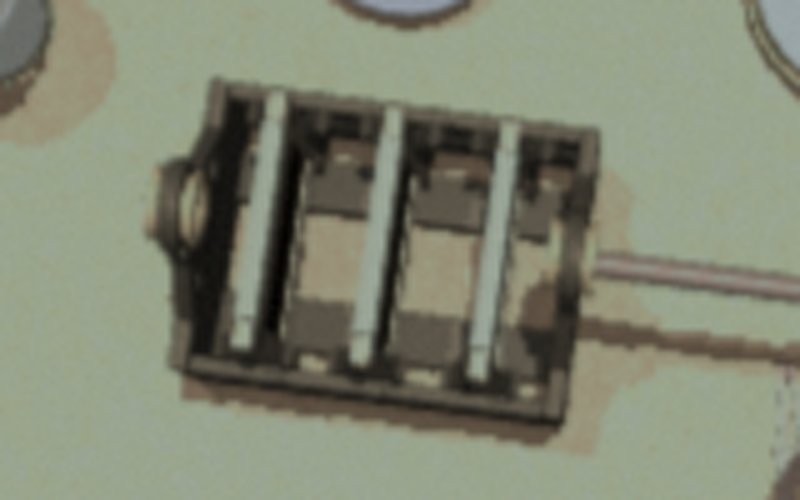

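The top crop shows the rod entering the right bushing at (590,262), with no force felt. I'll continue and check forces as I go.

```bash
python3 -m pendant '[[255,0.0018,0.01,0,0,0,0],[255,0.0016,0.01,0,0,0,0],[255,0.0015,0.01,0,0,0,0],[255,0.0015,0.01,0,0,0,0],[255,0.0015,0.01,0,0,0,0],[255,0,0,0,0,0,0],[255,0,0,0,0,0,0]]'; python3 -m pendant '[[255,0.0015,0.01,0,0,0,0],[255,0.0015,0.01,0,0,0,0],[255,0.0016,0.01,0,0,0,0],[255,0.0015,0.01,0,0,0,0],[255,0.0016,0.01,0,0,0,0],[255,0,0,0,0,0,0],[255,0,0,0,0,0,0]]'
python3 - <<'E'
exec(open("m3.py").read())
E
```

```text
clock: 13.05
eef_pos: [0.5148, -0.177, 0.2777]
eef_rot: [0.0, 0.76, 0.65, -0.0]
ft_force: [-0.4, 0.1, -0.9]
grip_width: 0.015
grip_force: 97.7
clock: 13.75
eef_pos: [0.5225, -0.127, 0.2777]
eef_rot: [0.0, 0.76, 0.65, -0.0]
ft_force: [0.5, -0.2, -1.1]
grip_width: 0.0154
grip_force: 97.7
13.75 [ 0.52246507 -0.12696955  0.27771328] [8.11545535e+01 1.43684276e-02 1.79996459e+02] 0.013380999736865849
grasp [ 0.52246855 -0.12700943  0.12271329] yang -8.845445626578378 tilt z [ 2.25099763e-05 -2.57297832e-04 -9.99999967e-01]
grasp rack -0.0010932098515440414 -0.18275269444351142
-0.2 860 X [-0.0081  0.0069] -0.0006 Ztop 0.1325
-0.18 3762 X [-0.0284  0.0272] -0.0006 Ztop 0.1595
-0.16 1376 X [-0.0087  0.0075] -0.0006 Ztop 0.132
-0.14 763 X [-0.0054  0.0038] -0.0008 Ztop 0.1282
-0.12 909 X [-0.0054  0.004 ] -0.0007 Ztop 0.1282
tipmaxY -0.11000308003666881 minY -0.20689920557027253
earR 8995 X [-0.0167 -0.0004  0.0168] Y [-0.0989 -0.0787 -0.067 ] Z [0.1099 0.1341 0.1412]
```

```bash
python3 -m pendant '[[255,0.0015,0.01,0,0,0,0],[255,0.0015,0.01,0,0,0,0],[255,0.0016,0.01,0,0,0,0],[255,0.0015,0.01,0,0,0,0],[255,0.0015,0.01,0,0,0,0],[255,0,0,0,0,0,0],[255,0,0,0,0,0,0]]'
python3 - <<'E'
exec(open("m2.py").read())
w=(abs(X+.0006)<.012)&(Z>.12)&(Z<.135)
for y in np.arange(-.13,-.078,.003):
    k=w&(abs(Y-y)<.0015)
    if k.sum()>5: print(round(y,4),k.sum(),"X",np.percentile(X[k],[3,97]).round(4),"Ztop",np.percentile(Z[k],95).round(4))
E
```

```text
clock: 14.5
eef_pos: [0.5301, -0.077, 0.2777]
eef_rot: [0.0, 0.76, 0.65, -0.0]
ft_force: [0.5, -0.7, -1.1]
grip_width: 0.0153
grip_force: 97.7
14.5 [ 0.53005729 -0.07695526  0.27773727] [8.11580595e+01 1.30918395e-02 1.79996586e+02] 0.01499203562781953
grasp [ 0.53006097 -0.07699167  0.12273727] yang -8.841939732083084 tilt z [ 2.37548026e-05 -2.34939018e-04 -9.99999972e-01]
grasp rack -0.0011980248368184745 -0.1321620880337438
-0.13 251 X [-0.0083  0.0069] Ztop 0.1324
-0.127 258 X [-0.0082  0.0068] Ztop 0.1327
-0.124 267 X [-0.0082  0.0068] Ztop 0.1329
-0.121 635 X [-0.0122  0.0109] Ztop 0.1341
-0.118 269 X [-0.0089  0.0072] Ztop 0.1324
-0.115 328 X [-0.0093  0.0077] Ztop 0.1321
-0.112 282 X [-0.0089  0.0077] Ztop 0.1324
-0.109 362 X [-0.0093  0.0075] Ztop 0.1322
-0.106 458 X [-0.0083  0.0068] Ztop 0.1314
-0.103 185 X [-0.0056  0.0039] Ztop 0.1284
-0.1 181 X [-0.0056  0.0038] Ztop 0.1284
-0.097 181 X [-0.0054  0.0038] Ztop 0.1282
-0.094 185 X [-0.0055  0.0037] Ztop 0.1285
-0.091 189 X [-0.0054  0.0037] Ztop 0.1284
-0.088 181 X [-0.0051  0.0037] Ztop 0.1282
-0.085 26 X [-0.0121  0.011 ] Ztop 0.1345
-0.082 319 X [-0.0122  0.011 ] Ztop 0.1349
-0.079 61 X [-0.0123  0.0102] Ztop 0.135
```

```bash
python3 -m pendant '[[255,0.0012,0.008,0,0,0,0],[255,0.0011,0.007,0,0,0,0],[255,0.0006,0.004,0,0,0,0],[255,0,0,0,0,0,0],[255,0,0,0,0,0,0],[255,0,0,0,0,0,0]]'
python3 - <<'E'
exec(open("m2.py").read())
w=(abs(X+.0006)<.012)&(Z>.12)&(Z<.135)
for y in np.arange(-.094,-.078,.0015):
    k=w&(abs(Y-y)<.00075)
    if k.sum()>5: print(round(y,4),k.sum(),"X",np.percentile(X[k],[3,97]).round(4),"Ztop",np.percentile(Z[k],95).round(4))
print(s['ft_force'],s['moment'])
t,dt=camera("top");cv2.imwrite("pics/t3.png",cv2.resize(t[180:280,200:360],None,fx=5,fy=5,interpolation=2))
E
```

```text
clock: 15.15
eef_pos: [0.5329, -0.0584, 0.2777]
eef_rot: [0.0, 0.76, 0.65, -0.0]
ft_force: [-0.2, 0.2, -1.3]
grip_width: 0.0153
grip_force: 97.7
15.15 [ 0.53288458 -0.05838125  0.27768577] [ 8.11047958e+01  2.83493670e-03 -1.79998590e+02] 0.0028098088887339536
grasp [ 0.53287963 -0.05838824  0.12268577] yang -8.895204319646476 tilt z [-3.19581472e-05 -4.50795451e-05 -9.99999998e-01]
grasp rack -0.0012421918904456514 -0.11334638498468831
-0.094 119 X [-0.0087  0.0071] Ztop 0.1319
-0.0925 155 X [-0.009   0.0076] Ztop 0.1324
-0.091 192 X [-0.0093  0.0079] Ztop 0.1321
-0.0895 172 X [-0.0092  0.0074] Ztop 0.132
-0.088 185 X [-0.0084  0.0061] Ztop 0.1316
-0.0865 13 X [-0.0042  0.0039] Ztop 0.1312
-0.0835 70 X [-0.0123  0.0111] Ztop 0.1348
-0.082 146 X [-0.012   0.0108] Ztop 0.1348
-0.0805 42 X [-0.0089  0.0099] Ztop 0.135
[-0.20234965  0.15813487 -1.28076434] [-0.10839767 -0.02576161  0.00265391]
```

View pics/t3.png

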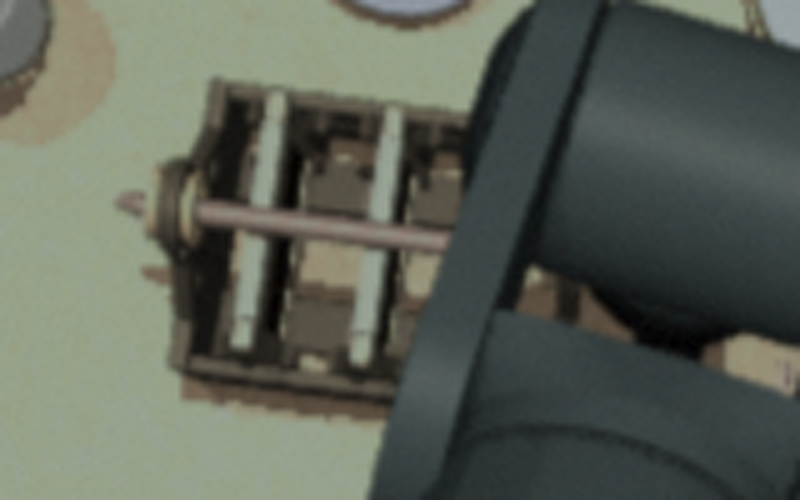

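The rod's tip stands out beyond the left bushing at (130,202). The rod lies straight over the plates and the forces are negligible.

```bash
python3 -c "
from workcell import *
print(job_done())"
```

```text
the job is handed in; nothing more can be done
None
```

I handed the job in at about 15 s, but no verdict came back: the mask plate stands released in the middle slot, and the long rod is through both bushings. Its handle is still gripped about 3 mm short of the near bushing, the tip is out beyond the far one, and the measured force on the tool is about 1 N.

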